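Time and hold a reglued chip on a glazed tile

TASK

The round terracotta-coloured chip between the green tape tabs has just been glued back into the tile on the tilted stand. Take the spring pressure stylus (red collar) out of the tool block, start the timer by pushing its recessed green key right down with the stylus's foot (not the other keys), then set the foot down in the middle of the chip, stylus square to the tile's face, and press gently until the spring foot is about half-way in. Finish while holding it there, still in the gripper; touch the tile nowhere else, never press it hard, and leave the other things on the bench where they are.

Things in the scene. Friction and masses are not known exactly. Their poses are not given: they have to be found in the camera images.
- stylus: Spring pressure stylus, round, 72 g, 125 mm long. Origin on its axis under the red collar; z from foot to handle. Collar diameter 28 mm, 6 mm thick; black handle diameter 18 mm from 6 to 62 mm above the origin (grip here, centred 35 mm up, about 30 N); barrel diameter 16 mm down to -45 mm, foot diameter 8 mm to -63 mm. Hangs upright by its collar in one of the block's holes (which one varies).
- foot (a joint): The stylus's spring foot: how far it is pushed into the barrel, m. 0 fully out, 0.010 fully in. It pushes back with 1.0 N as it starts to move, rising evenly to 4.0 N fully in (2.5 N half-way).
- tip (a point): The end of the stylus's domed foot (radius 4 mm), on the stylus's axis; moves with the foot, 63 mm below the stylus's origin when extended. Its z axis is the stylus's, towards the handle.
- block: Wooden tool block, fixed, 56 mm (x) by 176 mm (y) by 72 mm high; origin at its underside's centre. Three upright 20 mm holes at y = -60, 0, +60 mm, in each a tool hanging by its collar, tool origins level with the block's top. Pinch a handle across the block's x axis, clear of the neighbours 60 mm away along y; lift 65 mm to come clear.
- burnisher: Burnisher with a pale wooden handle and a brass collar, hanging in another hole of the block; its origin is under its collar, it rises 54 mm above the block. Leave it.
- spatula: All-steel spatula with a steel collar, hanging in another hole of the block; its origin is under its collar, it rises 52 mm above the block. Leave it.
- timer: Grey bench timer, fixed: flat key deck 62 mm (x) by 130 mm (y), 32 mm high, origin at the centre of the deck's underside; behind it (x from 31 to 81 mm) a slanted display rising to 62 mm. Three round keys on the deck's y axis: green at y = +36, white at 0, red at -36 mm, each in an upright well of 18 mm diameter, its top 4 mm below the deck.
- start (a joint): Green start key: how far it is pushed down, m; 0 up, 0.004 right down. Takes 0.6 N to start and 1.8 N right down; springs back up.
- clear (a joint): White key of the timer, same values; not to be pressed.
- stop (a joint): Red key of the timer, same values; not to be pressed.
- start_top (a point): Centre of the top face (diameter 14 mm) of the green start key, facing up; moves with it. 28 mm above the bench when up, 4 mm below the deck's face.
- tile: Glazed ceramic tile 150 x 150 x 10 mm, white with blue decoration, clipped on the stand's metal platform (166 x 172 mm; four clips at the edges, 3 mm proud of the face at most). Origin in the middle, on the platform's pivot, 16 mm under the face; z is the normal out of the face. Tilted 0.12 to 0.42 rad, its near edge (the stand's -x side) lower; the stiff pivot stays put under light pushes.
- chip (a point): Centre of the glued chip's face, flush with the tile's face: a terracotta-coloured disc of 20 mm diameter with a dark rim between four green tape tabs, at x = -26, y = +32 mm from the tile's middle in the tile's axes. Its z axis is the normal out of the tile's face.
- stand: Tilting work stand, fixed: base 160 mm (x) by 212 mm (y), two upright side cheeks 84 mm high with black clamp knobs, pivot of the tile's platform along its y axis 70 mm above the bench. Origin at the centre of its underside.
- white_jar: White plastic jar, 72 mm diameter, 85 mm high; origin at the centre of its underside. Leave it.
- lotion_bottle: White bottle with black cap, 64 mm diameter, 160 mm high; origin at the centre of its underside. Leave it.
- teal_jar: Small glass jar with green lid, 52 mm diameter, 55 mm high; origin at the centre of its underside. Leave it.
- yellow_tub: Low white tub with yellow lid, 60 mm diameter, 42 mm high, near the robot; origin at the centre of its underside. Leave it.
- tape_roll: Pale tape roll lying flat, 68 mm diameter, 18 mm high, near the robot; origin at the centre of its underside. Leave it.
Things that resemble listed ones, but are neither listed nor needed, are in the scene too. Leave any yellow look-alike of the timer alone.

How it is judged:
By the outcome, as a careful person would: the job done as asked, in the order asked, and still so for the second after the job is handed in, while the arm keeps its last pose, push and grip.
It also fails if it takes over 48 s, if anything falls off the work surface, if the arm or the gripper's body presses on something with over 40 N, if the wrist force passes 120 N, or if a joint passes its speed limit or range.

ROBOT

A 6-joint arm with a two-finger parallel gripper is mounted at the origin on the work surface. World frame = base frame: x ahead of the robot, y to its left, z up, the work surface at z = 0. Lengths are in mm, angles in rad, forces in N, time in s.
With the tool pointing down it reaches from about 350 to 975 mm from the base axis. Payload 7.1 kg.
Tool frame: the origin (TCP) lies midway between the tips of the shut fingers; the grasp point (between the pads) lies 19 mm behind it; z points along the fingers, y is the direction in which the jaws open and shut (so a half turn about z gives the same grasp; the last joint's range is limited). The gripper opens to 88 mm and grips with 3 to 60 N. Pads are 20 mm wide; open, the fingers measure 115 mm over their backs; the gripper's body (75 mm by 178 mm) begins 61 mm behind the grasp point.
Start: joints at [-1.149, 0.423, 1.63, -0, 1.089, -0.019], TCP at [266.679, -565.232, 222.675] pointing down, gripper open.
Joint ranges: [-3, 3], [-0.9, 2.11], [0.09, 2.58], [-1.31, 4.45], [0.11, 2.69], [-2.54, 2.54]. Speed limits (rad/s): [2.39, 2.39, 3.01, 3.14, 3.14, 3.14].

INTERFACE

Orientations are given as a unit quaternion [x, y, z, w].
In Python, from station import env, set_gripper, viewer, workorder gives the robot as it stands. Calls block until the motion is done:
- env.reach(position, orientation): joint-space move of the TCP to a pose.
- env.move_l(position, rot=None, rate=150, f_stop=None): straight line of the TCP; rot=None keeps the orientation; rate is the mean speed in mm/s. With f_stop (N) it stops when the force on the tool has changed by that much, and returns True; else False.
- env.move_joints(angles): joint-space move.
- set_gripper(opening): finger opening in mm; the grip force is fixed at half the most; returns when the fingers have stopped.
- env.hold(seconds).
- env.ik(position, orientation): joint angles nearest the present ones, or None.
- env.read_state(): the state.
- viewer.camera(name): name is "scene" or "top" or "wrist"; returns the picture (400x640x3 uint8, blue, green, red); there is no depth.
- viewer.camera_params(name): a dict with "fx", "fy", "cx", "cy" (pixels), "dist" ([k1, k2, p1, p2, k3] as OpenCV has them; the pictures are not rectified), "pose" (4x4, takes a point from camera to world coordinates); the wrist camera has in their place "tool_from_camera" (4x4, takes a point from camera to tool coordinates, whose origin is the TCP and whose axes are the flange's). Camera axes: x right, y up, looking along -z (the intrinsics and any distortion apply to the point x, -y, -z); pixel columns grow to the right and rows downward; lengths in mm; the calibration is good to about 2 mm. A picture is of the moment at which its call begins: read the wrist's pose just before it. camera_params takes no time and is no camera call.
A pose or a line that the arm cannot do raises env.IKError and nothing moves.
- workorder.sign_off(): hands the job in, once; it reports no verdict.
The state is a dict: "time_s": time; "qpos": joint angles; "dq": joint speeds; "tau": joint torques, N m; "tool_pos": TCP position; "orientation": TCP orientation; "force": force on the tool from outside, world axes, zero at the start; "wrist_torque": the same for the moment, N m; "width": finger opening in mm.
Only numpy, scipy, OpenCV 4.12 (cv2) and the standard library are available. Lean on these libraries where they do the work, as an engineer would, in place of code of your own. Each camera call takes 0.05 s, during which the arm holds its last target. There are 200 camera calls.

## Working session

There is one attempt and no reset: what is moved stays moved. The work goes in short steps, each a Python script; the robot and the scene stay as the last script left them, time stands still between calls to the robot, and variables do not carry over. Pictures are saved under pics/ and viewed, about 8 in all and at most 12, crops included, and the job is handed in when it is done.

```bash
ls; mkdir -p pics; python3 - <<'E'
from station import env,viewer
import cv2,numpy as np
s=env.read_state();print(s)
for n in("scene","top","wrist"):
    cv2.imwrite(f"pics/{n}0.png",viewer.camera(n));p=viewer.camera_params(n);print(n,{k:np.round(v,4).tolist() for k,v in p.items()})
E
```

```text
pics
{'time_s': 0.0, 'qpos': array([-1.14897099e+00,  4.23864436e-01,  1.63070073e+00, -2.27092679e-05,
        1.08857679e+00, -1.90008019e-02]), 'dq': array([ 0.00089347, -0.0006954 , -0.0002413 , -0.00010123, -0.00224941,
        0.00072207]), 'tau': array([ 2.45577894e-04, -5.44630086e+01, -2.73660940e+01,  6.44019339e-02,
        2.28225742e-02, -1.12411969e-04]), 'tool_pos': array([ 266.46661421, -564.72951107,  221.88274223]), 'orientation': array([ 9.75805776e-01,  2.18637800e-01, -1.64823916e-04, -7.56979687e-04]), 'force': array([ 0.76090367, -0.34746697, -0.11038122]), 'wrist_torque': array([-0.04149361, -0.05639982, -0.00376864]), 'width': 87.72182364734924}
scene {'fx': 457.6991, 'fy': 457.6991, 'cx': 318.4713, 'cy': 201.6529, 'dist': [-0.0171, 0.0, 0.0, 0.0, 0.0], 'pose': [[0.5065, -0.6568, 0.5586, 1089.5344], [0.8622, 0.3942, -0.3182, -279.7392], [-0.0112, 0.6428, 0.766, 744.7577], [0.0, 0.0, 0.0, 1.0]]}
top {'fx': 482.5238, 'fy': 482.5238, 'cx': 318.9058, 'cy': 199.6048, 'dist': [-0.0247, 0.0, 0.0, 0.0, 0.0], 'pose': [[0.0246, 0.9814, -0.1904, 372.4895], [-0.9997, 0.0224, -0.0141, 13.6976], [-0.0096, 0.1907, 0.9816, 1115.8447], [0.0, 0.0, 0.0, 1.0]]}
wrist {'fx': 312.7954, 'fy': 312.7954, 'cx': 320.4494, 'cy': 201.2693, 'dist': [-0.0626, 0.0, 0.0, 0.0, 0.0], 'tool_from_camera': [[0.0011, 0.9644, 0.2644, 71.6359], [1.0, -0.0013, 0.0004, 0.0424], [0.0008, 0.2644, -0.9644, -161.6234], [0.0, 0.0, 0.0, 1.0]]}
```

View pics/scene0.png

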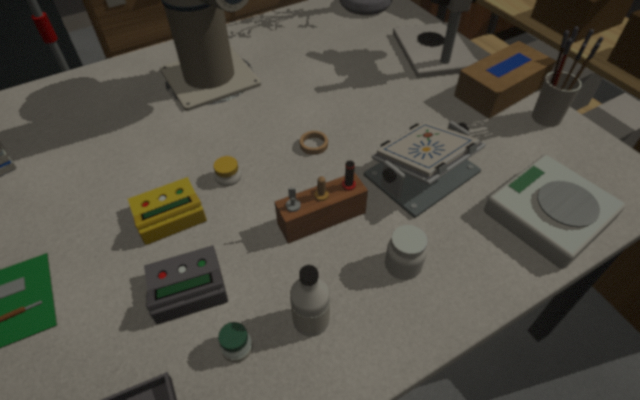

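View pics/top0.png

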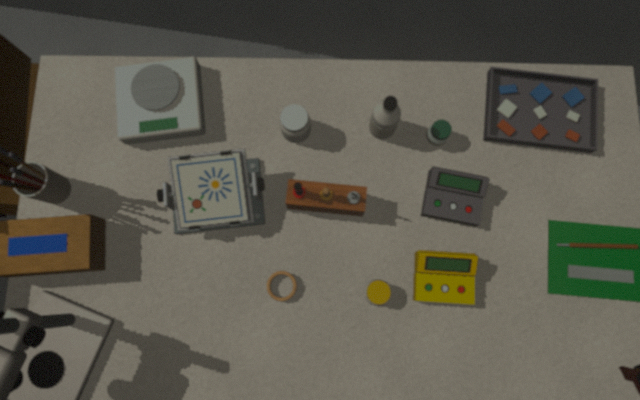

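The scene view shows the block with the stylus in the hole nearest the tile: black handle at (350,170), red collar at (349,185). It also shows the grey timer's green key at (202,263) and the chip near (428,134). In the top view these are the stylus at (298,188), the green key at (438,203) and the chip at (197,204).

```bash
cat > h.py <<'E'
from station import env,set_gripper,viewer,workorder
import cv2,numpy as np
from scipy.spatial.transform import Rotation as R
def cam(n,st=None):
    p=viewer.camera_params(n)
    if n=="wrist":
        T=np.eye(4);T[:3,:3]=R.from_quat(st["orientation"]).as_matrix();T[:3,3]=st["tool_pos"];p["pose"]=T@p["tool_from_camera"]
    p["pose"]=np.array(p["pose"]);return p
def ray(p,uv):
    K=np.array([[p["fx"],0,p["cx"]],[0,p["fy"],p["cy"]],[0,0,1.]])
    x,y=cv2.undistortPoints(np.array([[uv]],float),K,np.array(p["dist"],float))[0,0]
    d=p["pose"][:3,:3]@np.array([x,-y,-1]);return p["pose"][:3,3],d/np.linalg.norm(d)
def onz(p,uv,z):
    o,d=ray(p,uv);return o+d*(z-o[2])/d[2]
def tri(*rays):
    A=sum(np.eye(3)-np.outer(d,d) for o,d in rays);b=sum((np.eye(3)-np.outer(d,d))@o for o,d in rays)
    x=np.linalg.solve(A,b);return x,[float(np.linalg.norm(np.cross(x-o,d))) for o,d in rays]
def snap(name=None):
    st=env.read_state();im=viewer.camera("wrist")
    if name:cv2.imwrite(f"pics/{name}.png",im);np.save(f"pics/{name}.npy",cam("wrist",st)["pose"])
    return im,cam("wrist",st)
def pix(p,X):
    c=np.linalg.inv(p["pose"])@np.append(X,1);v=np.array([[c[0],-c[1],-c[2]]])
    K=np.array([[p["fx"],0,p["cx"]],[0,p["fy"],p["cy"]],[0,0,1.]])
    return cv2.projectPoints(v,np.zeros(3),np.zeros(3),K,np.array(p["dist"],float))[0][0,0]
def down(yaw): # tool z down, jaw axis y at world angle yaw
    y=np.array([np.cos(yaw),np.sin(yaw),0]);z=np.array([0,0,-1.]);return R.from_matrix(np.c_[np.cross(y,z),y,z]).as_quat()
E
python3 - <<'E'
from h import *
t,s=cam("top"),cam("scene")
for n,a,b in(("collar",(298,191),(349,185)),("htop",(298,184),(350,164)),("burn",(326,191),(321,182)),("spat",(354,197),(293,193)),("green",(438,203),(202,263)),("red",(469,210),(163,274)),("chip",(197,204),(428,134))):
    print(n,*tri(ray(t,a),ray(s,b)))
for uv in((288,180),(366,186),(287,208),(364,213)):print("blk",onz(t,uv,72 if uv[1]<190 else 72))
q0=env.read_state()["orientation"];print(R.from_quat(q0).as_matrix())
print(down(0),down(np.pi))
for yaw in(0,np.pi):print(env.ik([500,50,250],down(yaw)))
E
```

```text
collar [592.91191513  74.50373584  71.57998755] [1.0379611924730328, 1.0379611924729875]
htop [594.98522359  71.8196969  133.55047351] [0.49646030558207915, 0.49646030558210047]
burn [586.72137433  13.2172256  108.89988797] [0.29933127430321005, 0.2993312743032173]
spat [577.3895171  -44.78400193 102.04645138] [2.1334115427863405, 2.133411542786326]
green [ 582.36562034 -242.55978515   27.08347818] [1.419869499956408, 1.4198694999563155]
red [ 567.73669051 -312.86144944   26.81818317] [1.770670171527459, 1.770670171527489]
chip [558.8466167  297.57599167  76.42107091] [1.2477771570949896, 1.2477771570949145]
blk [617.79123361  98.47260905  72.        ]
blk [608.02966181 -74.82203543  72.        ]
blk [554.58145537  98.33986438  72.        ]
blk [547.34107672 -70.81056102  72.        ]
[[ 9.04400459e-01  4.26684412e-01 -4.71313608e-04]
 [ 4.26684672e-01 -9.04399870e-01  1.03222236e-03]
 [ 1.41772242e-05 -1.13464467e-03 -9.99999356e-01]]
[0.70710678 0.70710678 0.         0.        ] [-0.70710678  0.70710678  0.          0.        ]
[ 7.59845532e-02  2.08325689e-01  1.87072316e+00 -4.44089210e-16
  1.06254381e+00  7.59845532e-02]
None
```

```bash
python3 - <<'E'
from h import *
q=down(-.13)
for n,P in(("tm1",(560,-270,230)),("tm2",(560,-190,200)),("bk1",(590,-40,290)),("bk2",(590,50,290)),("tl1",(560,235,270)),("tl2",(580,345,270))):
    try: env.reach(P,q); env.hold(.15); snap(n); print(n,env.read_state()["tool_pos"].round(1),env.read_state()["time_s"])
    except env.IKError as e: print(n,"IK",e)
ims=[cv2.imread(f"pics/{n}.png") for n in("tm1","tm2","tl1","tl2")]
M=np.vstack([np.hstack(ims[:2]),np.hstack(ims[2:])]);cv2.imwrite("pics/m1.png",cv2.resize(M,(800,500),interpolation=cv2.INTER_AREA))
E
```

```text
tm1 [ 559.5 -271.   230. ] 1.8833
tm2 [ 560.5 -191.2  200.6] 2.5167
bk1 [589.4 -41.4 288.8] 3.4583
bk2 [590.   48.7 289.8] 4.1083
tl1 [560.7 233.4 270.3] 5.0833
tl2 [580.1 343.7 270.2] 5.8083
```

View pics/m1.png

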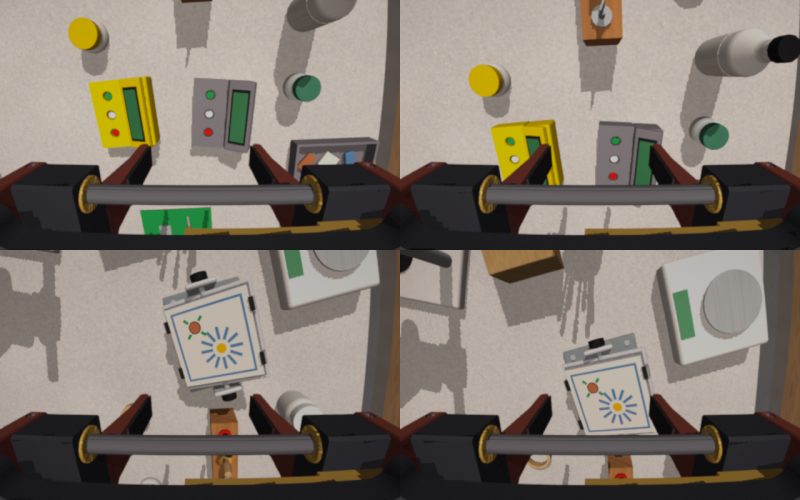

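View pics/bk2.png

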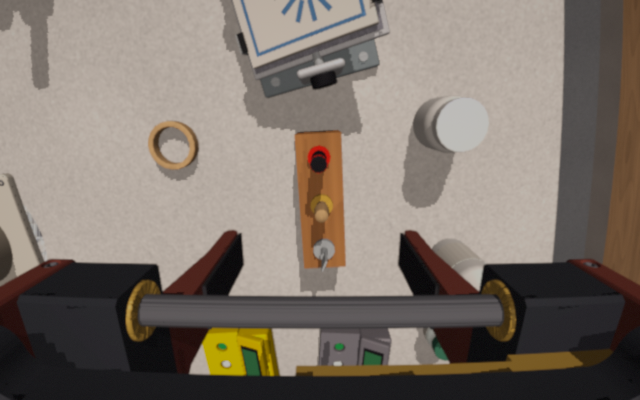

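The wrist pictures show the following:
- **Timer:** the grey timer's green key is at about (336,152) in tm1 and (344,226) in tm2.
- **Tile:** the chip is at about (310,123) in tl1 and (309,221) in tl2, and the blue frame is visible in both.
- **Block (bk2):** the stylus is at (318,158), with the burnisher and spatula below it.

```bash
cat > det.py <<'E'
from h import *
def load(n):
    p=cam("top" if 0 else "wrist",env.read_state());p["pose"]=np.load(f"pics/{n}.npy");return cv2.imread(f"pics/{n}.png"),p
def blob(im,near,kind,r=25):
    h=cv2.cvtColor(im,cv2.COLOR_BGR2HSV).astype(int);H,S,V=h[...,0],h[...,1],h[...,2]
    m={"green":(abs(H-65)<25)&(S>110),"red":((H<8)|(H>172))&(S>150)&(V>60),"terra":(H<16)&(S>90)&(V>50),"white":(S<60)&(V>140)}[kind].astype(np.uint8)
    n,l,st,c=cv2.connectedComponentsWithStats(m)
    k=[i for i in range(1,n) if st[i,4]>12 and np.hypot(*(c[i]-near))<r]
    if not k:return None
    i=max(k,key=lambda i:st[i,4]);return c[i],st[i].tolist()
def frame(im,near,r=160):
    h=cv2.cvtColor(im,cv2.COLOR_BGR2HSV).astype(int)
    m=((abs(h[...,0]-110)<14)&(h[...,1]>70)&(h[...,2]>50)).astype(np.uint8)
    m=cv2.morphologyEx(m,cv2.MORPH_CLOSE,np.ones((3,3)))
    cs,_=cv2.findContours(m,cv2.RETR_EXTERNAL,cv2.CHAIN_APPROX_NONE)
    c=max((c for c in cs if cv2.pointPolygonTest(cv2.convexHull(c),near,False)>=0),key=lambda c:cv2.contourArea(cv2.convexHull(c)))
    hull=cv2.convexHull(c);q=cv2.approxPolyDP(hull,.04*cv2.arcLength(hull,True),True)[:,0].astype(float)
    # refine: line fit to contour points along each side
    pts=hull_pts=c[:,0].astype(float);L=[]
    for a,b in zip(q,np.roll(q,-1,0)):
        d=(b-a)/np.linalg.norm(b-a);n=np.array([-d[1],d[0]]);t=(pts-a)@d
        s=pts[(abs((pts-a)@n)<3)&(t>8)&(t<np.linalg.norm(b-a)-8)]
        vx,vy,x,y=cv2.fitLine(s.astype(np.float32),cv2.DIST_HUBER,0,.01,.01).ravel();L.append(np.cross([x,y,1],[x+vx,y+vy,1]))
    out=[]
    for a,b in zip(L,np.roll(L,-1,0)):
        x=np.cross(a,b);out.append(x[:2]/x[2])
    out=np.array(out);i=np.argmin(out.sum(1));return np.roll(out,-i,0)
E
python3 - <<'E'
from det import *
V={n:load(n) for n in("tm1","tm2","bk1","bk2","tl1","tl2")}
def two(a,b,na,nb,k):
    A=blob(V[a][0],na,k);B=blob(V[b][0],nb,k);print(k,A,B)
    if A and B:
        x,e=tri(ray(V[a][1],A[0]),ray(V[b][1],B[0]));print("   ",x.round(1),np.round(e,2));return x
g=two("tm1","tm2",(336,152),(344,226),"green");w=two("tm1","tm2",(334,177),(342,253),"white");r=two("tm1","tm2",(334,202),(342,282),"red")
c=two("tl1","tl2",(310,123),(309,221),"terra")
A=frame(V["tl1"][0],(353.,155.));print(A.round(1).tolist())
B=frame(V["tl2"][0],(345.,250.)) ;print(B.round(1).tolist())
if len(A)==len(B)==4:
    X=np.array([tri(ray(V["tl1"][1],a),ray(V["tl2"][1],b))[0] for a,b in zip(A,B)]);print(X.round(1),[np.linalg.norm(X[i]-X[i-1]).round(1) for i in range(4)])
    m=X.mean(0);n=np.linalg.svd(X-m)[2][2];n*=np.sign(n[2]);print("mid",m,"n",n,"tilt",np.arccos(n[2]),"yaw",np.arctan2(-n[1],-n[0]),"res",(X-m)@n,"chip off plane",(c-m)@n)
s=two("bk1","bk2",(318,240),(318,158),"red")
cv2.imwrite("pics/m2.png",np.hstack([cv2.resize(V["tl2"][0][100:300,220:420],None,fx=2,fy=2),cv2.resize(V["bk1"][0][60:260,220:420],None,fx=2,fy=2)]))
E
```

```text
green (array([336.20175439, 151.54385965]), [331, 146, 12, 12, 114]) (array([344.44067797, 224.58474576]), [339, 219, 12, 12, 118])
    [ 581.2 -241.7   26.8] [0.03 0.03]
white (array([334.3364486 , 182.04672897]), [329, 177, 12, 11, 107]) (array([342.3364486 , 253.88785047]), [337, 249, 12, 11, 107])
    [ 574.7 -277.2   27.4] [0.08 0.08]
red (array([332.58181818, 210.86363636]), [327, 206, 12, 11, 110]) (array([340.48, 281.36]), [335, 277, 12, 10, 100])
    [ 568.5 -312.1   28.2] [0.19 0.19]
terra (array([311.02671756, 124.02290076]), [303, 115, 17, 19, 262]) (array([307.89, 220.23]), [300, 213, 17, 16, 200])
    [558.2 297.6  77.3] [0.07 0.07]
[[273.3, 104.9], [385.0, 69.6], [410.4, 190.7], [304.6, 209.0]]
[[273.1, 201.3], [375.1, 181.8], [398.7, 283.4], [302.2, 288.6]]
[[519.  323.8  68. ]
 [637.7 340.7 107.1]
 [655.7 215.  104.6]
 [535.4 196.3  58.7]] [np.float64(128.9), np.float64(126.2), np.float64(127.0), np.float64(130.2)]
mid [586.94717309 268.93378739  84.57932889] n [-0.32252782 -0.087486    0.94250836] tilt 0.34073781201327363 yaw 0.26487749081116263 res [ 1.45198535 -1.47254153  1.42825098 -1.4076948 ] chip off plane -0.13732338094152735
red None (array([318.68283582, 154.39925373]), [307, 145, 24, 25, 268])
```

View pics/m2.png

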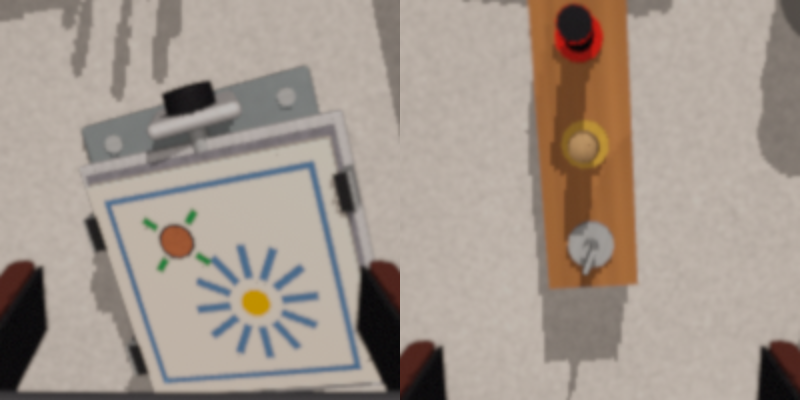

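The green key triangulates to z 26.8 and the three keys sit 36 mm apart, as specified. The chip at z 77.3 lies on the frame's plane, and it is where its offset from the tile's middle predicts. The crops show the stylus in the +y hole at about (309,76) in bk1. The tilt is about 0.34, and I'll cross-check it. Next I move above the stylus and look from close by.

```bash
python3 - <<'E'
from det import *
# PnP check of the tilt
for n,near in(("tl1",(353.,155.)),("tl2",(345.,250.))):
    im,p=load(n);A=frame(im,near)
    O=np.array([[-64,64,0],[64,64,0],[64,-64,0],[-64,-64,0]],float)
    K=np.array([[p["fx"],0,p["cx"]],[0,p["fy"],p["cy"]],[0,0,1.]])
    _,rs,ts,er=cv2.solvePnPGeneric(O,A,K,np.array(p["dist"],float),flags=cv2.SOLVEPNP_IPPE)
    for r,t,e in zip(rs,ts,er):
        W=p["pose"][:3,:3]@np.diag([1,-1,-1])@cv2.Rodrigues(r)[0];m=p["pose"][:3,:3]@np.diag([1,-1,-1])@t.ravel()+p["pose"][:3,3]
        print(n,"n",W[:,2].round(3),"tilt",np.arccos(W[2,2]).round(3),"yaw",np.arctan2(W[1,0],W[0,0]).round(3),"mid",m.round(1),"rms",e)
q=down(-.13)
for n,P in(("st1",(594,73,240)),("st2",(594,73,170))):
    env.reach(P,q) if n=="st1" else env.move_l(P);env.hold(.2);snap(n);print(env.read_state()["tool_pos"])
cv2.imwrite("pics/m3.png",np.hstack([cv2.imread(f"pics/{n}.png")[40:340,120:520] for n in("st1","st2")]))
for n in("st1","st2"):
    im,p=load(n);print(pix(p,[594,73,134]),pix(p,[593,73,78]))
    for k in("red",):print(blob(im,tuple(pix(p,[593,73,75])),k,40))
E
```

```text
tl1 n [-0.299 -0.038  0.954] tilt 0.306 yaw 0.139 mid [587.4 269.3  82.4] rms [0.11218341]
tl1 n [0.204 0.23  0.952] tilt 0.312 yaw 0.081 mid [592.8 272.7  85.9] rms [4.3622598]
tl2 n [-0.304 -0.064  0.951] tilt 0.316 yaw 0.133 mid [587.1 267.7  81. ] rms [0.3469487]
tl2 n [0.316 0.721 0.616] tilt 0.907 yaw -0.146 mid [592.9 277.9  85. ] rms [5.98039781]
[594.12687506  74.14679871 240.0331044 ]
[594.66906206  73.06436866 171.07676103]
[320.96045904 201.26090915] [320.0056302  187.48216124]
(array([317.48882682, 185.70949721]), [305, 174, 26, 30, 358])
[319.79847392 226.55005211] [318.72298065 204.1623089 ]
(array([315.38434783, 203.73217391]), [300, 187, 32, 49, 575])
```

View pics/m3.png

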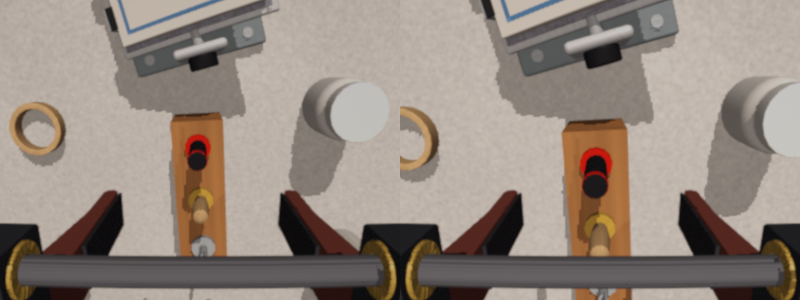

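The stylus stands in the +y hole, with the handle top at about (317,200) and (315,223). The collar is centred at x≈591, y≈74. The tilt estimates range from 0.31 to 0.34, so I'll take two more tile views with a wide x baseline and then grasp.

```bash
python3 - <<'E'
from det import *
from scipy.optimize import least_squares
q=down(-.13)
for n,P in(("tl3",(700,215,270)),("tl4",(470,215,270))):
    env.reach(P,q);env.hold(.25);snap(n)
obs=[]
for n in("tl1","tl2","tl3","tl4"):
    im,p=load(n);c=blob(im,tuple(pix(p,[558.2,297.6,77])),"terra",30)[0]
    try:A=frame(im,tuple(map(float,pix(p,[587,269,84]))))
    except Exception as e:print(n,e);A=[]
    print(n,c.round(1),np.round(A,1).tolist())
    if len(A)==4:obs.append((n,p,A,c))
def model(x):
    ey=np.array([-np.sin(x[3]),np.cos(x[3]),0]);ex=np.array([np.cos(x[3])*np.cos(x[4]),np.sin(x[3])*np.cos(x[4]),np.sin(x[4])])
    h=x[5];return [x[:3]+a*h*ex+b*h*ey for a,b in((-1,1),(1,1),(1,-1),(-1,-1))]+[x[:3]-26*ex+32*ey]
def res(x):
    M=model(x);return np.concatenate([np.ravel([pix(p,X) for X in M]-np.vstack([A,c])) for n,p,A,c in obs])
f=least_squares(res,[587,269,84,.14,.33,64],x_scale=[10,10,10,.1,.1,10],loss="soft_l1")
print(f.x.round(3),"chip",model(f.x)[4].round(1));r=res(f.x).reshape(len(obs),5,2)
for o,k in zip(obs,r):print(o[0],k.round(1).tolist())
if len(obs)>=2:
    ic=tri(*[ray(o[1],o[3]) for o in obs]);print("chip tri",ic)
E
```

```text
tl1 [311. 124.] [[273.3, 104.9], [385.0, 69.6], [410.4, 190.7], [304.6, 209.0]]
tl2 [307.9 220.2] [[273.1, 201.3], [375.1, 181.8], [398.7, 283.4], [302.2, 288.6]]
tl3 OpenCV(4.12.0) /io/opencv/modules/imgproc/src/linefit.cpp:50: error: (-215:Assertion failed) count > 0 in function 'fitLine2D_wods'

tl3 [185.9 123.7] []
tl4 [390.9  96.1] [[350.9, 76.7], [474.4, 39.4], [492.6, 163.9], [376.7, 185.2]]
[5.87089e+02 2.69600e+02 8.56510e+01 1.39000e-01 3.18000e-01 6.33970e+01] chip [558.2 297.9  77.5]
tl1 [[0.1, -0.1], [-0.4, 0.1], [-0.0, 0.0], [0.2, -0.1], [0.0, -0.2]]
tl2 [[-0.2, -0.6], [0.1, -0.4], [0.1, 0.3], [0.1, 1.3], [-0.1, -0.1]]
tl4 [[0.2, 0.1], [-0.2, 0.2], [-0.1, 0.1], [0.1, -0.1], [0.0, -0.1]]
chip tri (array([558.20549196, 297.67838159,  77.41486215]), [0.07980098352486882, 0.09922792155523016, 0.09536816633932373])
```

A joint fit over three views gives tilt 0.318 and yaw 0.139, with residuals under 0.5 px apart from one bad corner. The mid height of 85.65 compares with 85.2 expected, and the chip is at (558.2, 297.7, 77.3). Next I grasp the stylus and lift it.

```bash
python3 - <<'E'
from h import *
q=down(-.13)
env.reach((591.3,74,180),q);env.move_l((591.3,74,88.5),rate=90)
s=env.read_state();print(s["tool_pos"],s["force"],s["time_s"])
set_gripper(0);env.hold(.2);s=env.read_state();print("w",s["width"],s["tool_pos"],s["force"])
env.move_l((591.3,74,175),rate=100);env.hold(.2);s=env.read_state();print("w",s["width"],s["tool_pos"],s["force"],s["wrist_torque"],s["time_s"])
im,p=snap("gr1");cv2.imwrite("pics/sc1.png",viewer.camera("scene")[60:260,240:440])
a=cv2.resize(im[140:340,220:420],(400,400));b=cv2.resize(cv2.imread("pics/sc1.png"),(400,400));cv2.imwrite("pics/m4.png",np.hstack([a,b]))
E
```

```text
[591.80105442  74.06350925  89.07003187] [-0.0553232  -0.28034431 -0.01798471] 12.3417
w 18.143561689205193 [591.28504687  74.00475997  88.47304442] [-0.52907392 -0.06031964 -1.15241325]
w 17.460653414951103 [590.93127121  73.96245451 174.28880138] [ 0.63549195  0.04160816 -0.75035769] [-0.00153089 -0.10949475 -0.03477888] 14.8333
```

View pics/m4.png

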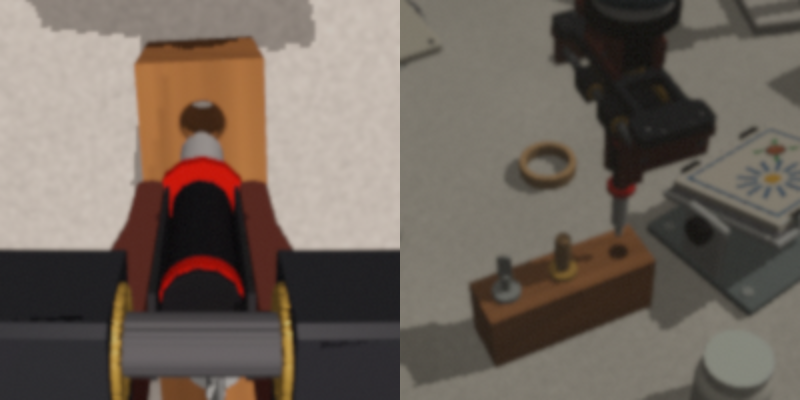

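The stylus is gripped (width 17.5 mm) and clear of the block, upright. Now I check its offset along the pads against the projected collar and barrel edges.

```bash
python3 - <<'E'
from h import *
s=env.read_state();im=cv2.imread("pics/gr1.png");p=cam("wrist",s);p["pose"]=np.load("pics/gr1.npy")
T=np.eye(4);T[:3,:3]=R.from_quat(s["orientation"]).as_matrix();T[:3,3]=s["tool_pos"]
W=lambda v:(T@np.append(v,1))[:3]
h=cv2.cvtColor(im,cv2.COLOR_BGR2HSV).astype(int)
m=(((h[...,0]<8)|(h[...,0]>172))&(h[...,1]>170)&(h[...,2]>120));m[245:]=0;ys,xs=np.nonzero(m);k=(ys>200)&(ys<245)&(abs(xs-320)<40);ys,xs=ys[k],xs[k]
print("red bbox",xs.min(),xs.max(),ys.min(),ys.max())
a=np.linspace(0,2*np.pi,72)
for dx in(-3,0,3):
    P=np.array([pix(p,W([dx+14*np.cos(t),14*np.sin(t),z])) for t in a for z in(10.5,16.5)]);print(dx,P.min(0),P.max(0),"tip",pix(p,W([dx,0,79.5])),"barrel end far edge",pix(p,W([dx+8,0,61.5])))
for r in range(186,222,2):print(r,im[r,320].tolist(),end=" ")
cv2.imwrite("pics/gr1c.png",cv2.resize(im[175:255,280:360],(640,640),interpolation=cv2.INTER_CUBIC))
E
```

```text
red bbox 301 340 219 244
-3 [297.74685092 220.7429045 ] [344.85755357 267.65537757] tip [321.2396464  211.93359537] barrel end far edge [321.2719813  208.82343429]
0 [297.64967792 215.98151365] [344.97397352 263.16480759] tip [321.24642196 208.36466609] barrel end far edge [321.27942457 204.94372728]
3 [297.55228016 211.17837155] [345.09073761 258.63146631] tip [321.25322759 204.77286856] barrel end far edge [321.28690288 201.03726355]
186 [59, 108, 165] 188 [59, 106, 164] 190 [83, 102, 135] 192 [110, 118, 129] 194 [46, 57, 75] 196 [20, 36, 60] 198 [21, 37, 61] 200 [20, 35, 59] 202 [21, 36, 60] 204 [32, 43, 64] 206 [106, 113, 124] 208 [136, 140, 146] 210 [137, 140, 146] 212 [137, 140, 147] 214 [138, 141, 148] 216 [135, 137, 148] 218 [66, 69, 151] 220 [10, 18, 167]
```

View pics/gr1c.png

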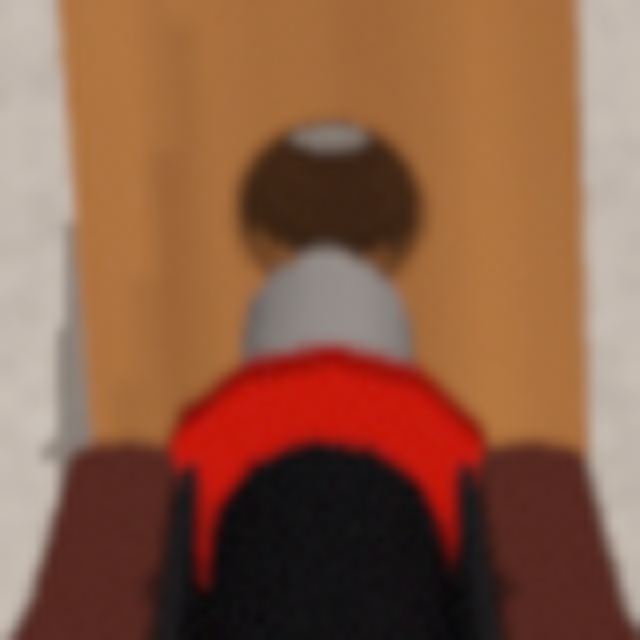

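The collar and barrel edges put the stylus axis within about 0.5–1.5 mm of the tool axis, and square to it. Now I press the green key.

```bash
python3 - <<'E'
from h import *
q=down(-.13)
def F(n=15):
    a=[]
    for _ in range(n):env.hold(.02);a.append(env.read_state()["force"])
    return np.mean(a,0).round(2),np.std(a,0).round(2)
env.move_l((591,74,230),rate=150)
env.reach((581.2,-241.2,150),q);env.move_l((581.2,-241.2,118),rate=80);env.hold(.2)
print(F(),env.read_state()["tool_pos"].round(2))
im,p=snap("key1");print("key pix",pix(p,[581.2,-241.7,28]))
cv2.imwrite("pics/key1c.png",cv2.resize(im[130:270,250:390],(560,560)))
print(env.read_state()["time_s"])
for z in(106,102,98):
    st=env.move_l((581.2,-241.2,z),rate=25,f_stop=15);print(z,st,F(),env.read_state()["tool_pos"].round(2))
E
```

```text
(array([ 0.18,  0.12, -0.67]), array([0.44, 0.51, 0.51])) [ 581.29 -241.3   118.24]
key pix [320.89690687 205.1571558 ]
17.7333
106 False (array([-0.61, -0.02,  0.13]), array([0.54, 0.67, 0.35])) [ 581.15 -241.19  106.12]
102 False (array([ 0.06, -0.05,  0.84]), array([0.37, 0.56, 0.47])) [ 581.32 -241.23  102.1 ]
98 False (array([ 0.48, -0.23,  2.1 ]), array([0.46, 0.42, 0.5 ])) [ 581.28 -241.24   98.11]
```

View pics/key1c.png

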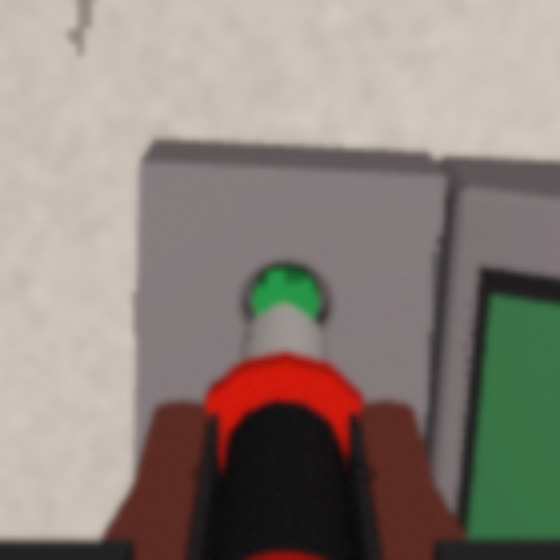

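The key1 crop shows the foot lined up over the green key. The force rose by about 2.8 N at the end, which matches the key bottomed out plus roughly 5.5 mm of spring. Next I withdraw and go above the chip, square to the tile.

```bash
cat > tile.py <<'E'
from h import *
Y,t=.139,.318;chip=np.array([558.2,297.7,77.3])
ex=np.array([np.cos(t)*np.cos(Y),np.cos(t)*np.sin(Y),np.sin(t)]);ey=np.array([-np.sin(Y),np.cos(Y),0]);n=np.cross(ex,ey)
rot=R.from_matrix(np.c_[ey,ex,-n]);q=rot.as_quat() # tool x=ey, y=ex, z=-n
dx=-.5
def tcp(d,ox=0,oy=0): return chip+ex*ox+ey*(oy-dx)+n*(79.5+d)   # d: foot-end height over the face (free foot)
def F(k=15):
    a=[]
    for _ in range(k):env.hold(.02);a.append(env.read_state()["force"])
    a=np.array(a);return (a@n).mean().round(2),a.mean(0).round(2)
E
python3 - <<'E'
from tile import *
print(env.ik(tcp(15),q),np.degrees(np.arccos(n[2])))
c=np.array([581.2,-241.2,97.5]);env.move_l(c,rate=25,f_stop=15);print(F(10))
env.move_l((581.2,-241.2,130),rate=80);env.move_l((581.2,-241.2,230),rate=200)
env.reach((581,100,240),down(-.13))
env.reach(tcp(70),q);env.move_l(tcp(15),rate=80);env.hold(.3)
s=env.read_state();print(s["time_s"],s["tool_pos"].round(2),tcp(15).round(2),"ang",(R.from_quat(s["orientation"]).inv()*rot).magnitude(),s["width"])
print(F(40))
im,p=snap("ch1");print(pix(p,chip),s["time_s"])
b=cv2.resize(viewer.camera("scene")[80:220,360:500],(400,400),interpolation=cv2.INTER_CUBIC);a=cv2.resize(im[140:280,250:390],(400,400),interpolation=cv2.INTER_CUBIC)
cv2.imwrite("pics/m5.png",np.hstack([a,b]))
E
```

```text
[ 0.55208606  0.36563691  1.92227751 -0.23351279  0.57332776  0.59172591] 18.220057885160198
(np.float64(1.73), array([ 0.78, -0.29,  2.06]))
24.6167 [528.95 294.29 167.56] [528.87 294.1  167.06] ang 0.0008270430636159596 17.320782224565914
(np.float64(-0.67), array([-0.03,  0.11, -0.71]))
[321.15323031 204.13106752] 24.6167
```

View pics/m5.png

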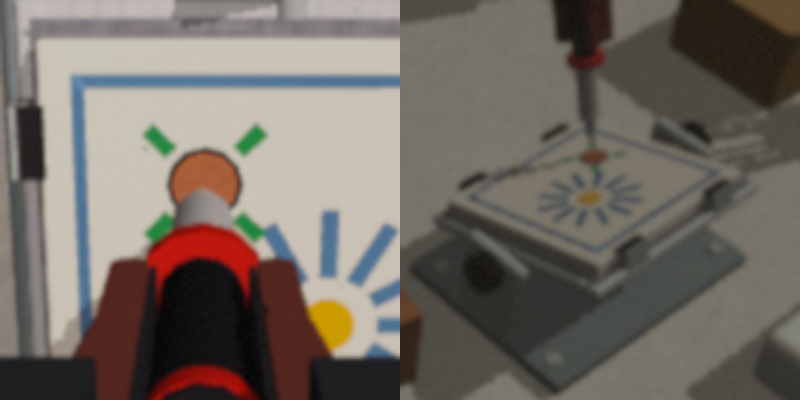

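The left crop shows the chip centred at about (321.8, 204.0), against (321.2, 204.1) predicted. The frame lines run parallel to the image axes, and in the scene crop the foot is above the chip. I'll press gently in steps, watching the force.

```bash
python3 - <<'E'
from tile import *
print("scene tip pred",pix(cam("scene"),chip+15*n),"seen ~(427,128)")
f0=F(20)[0];print("base",f0)
for d in(3,-1.5,-3.5,-5):
    st=env.move_l(tcp(d),rate=20,f_stop=6);s=env.read_state();print(d,st,"dF",(F(25)[0]-f0).round(2),"err",((s["tool_pos"]-tcp(d))@np.c_[ex,ey,n]).round(2))
print(s["time_s"],s["width"])
E
```

```text
scene tip pred [426.85355954 127.49351778] seen ~(427,128)
base -0.6
3 False dF -0.13 err [ 0.02  0.01 -0.03]
-1.5 False dF 1.38 err [ 0.23  0.1  -0.04]
-3.5 False dF 1.96 err [ 0.03  0.   -0.09]
-5 False dF 2.44 err [ 0.05  0.02 -0.06]
28.5917 17.513846735867947
```

The forces follow the spring law: 1.38, 1.96 and 2.44 N measured against 1.45, 2.05 and 2.50 N expected. One last look before handing in.

```bash
python3 - <<'E'
from tile import *
im,p=snap("fin");b=viewer.camera("scene")
cv2.imwrite("pics/m6.png",np.hstack([cv2.resize(im[140:280,250:390],(400,400),interpolation=cv2.INTER_CUBIC),cv2.resize(b[80:220,360:500],(400,400),interpolation=cv2.INTER_CUBIC)]))
E
```

```text
(no output)
```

View pics/m6.png

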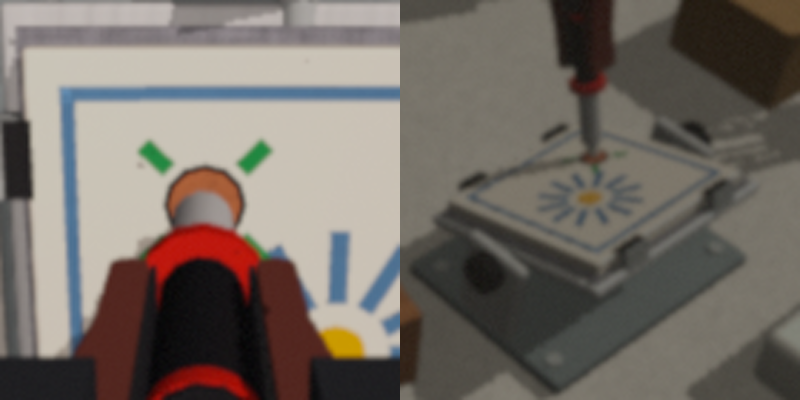

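The foot sits on the chip, centred between the tabs, and the tile has not moved. I'm handing in.

```bash
python3 - <<'E'
from h import *
print(workorder.sign_off(),env.read_state()["time_s"])
E
```

```text
the job is handed in; nothing more can be done
the job is handed in; nothing more can be done
```

The job is handed in: the stylus is still in the gripper, holding the foot in the middle of the chip with the spring about half-way in. I handed in at about 29 s of the 48 s allowed, and sign-off gave no verdict.

- **Stylus:** I took it from the block's +y hole and lifted it clear. The grip width stayed at about 17.5 mm throughout.
- **Timer:** I pushed the grey timer's green key. The force rose by about 2.8 N, above the 1.8 N it needs to bottom out. I inferred that it was right down from the force and travel; I did not see it in a picture.
- **Chip press:** The push was 2.44 N at 5 mm of planned travel (2.5 N expected). The earlier steps followed the spring too: 1.38 and 1.96 N, against 1.45 and 2.05 N expected.
- **Position and angle:** The arm was within 0.1 mm of its target. Before the press it was within 0.001 rad of the fitted tile normal. The last pictures show the foot on the chip, centred between the tabs, with the tile unmoved.

**Checks that disagreed:**
- **Tile tilt:** Early estimates ranged from 0.31 to 0.34 rad; I used 0.318 from a fit over three views. A fourth view failed because the tile's blue frame could not be traced in it.
- **Stylus offset:** The collar and barrel edges differed by about 1 mm on where the stylus sits in the gripper, so it may lean by about 0.02 rad.

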